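# Find the bar stone under the cover and set it on the honing board

## Task

Slide the loose plywood cover of the stone box along its guides, whichever way it will go, until all three pockets lie fully open, and leave it resting on the box without lifting it off. Lift out the plain full-length square-edged sharpening stone, leaving the other two in their pockets, and lay it gently (it is brittle) along the slope of the honing board, near its middle line, with its lower end bearing against the cleat, letting go only once the board carries it. Do not knock over or shove the things standing around.

Things in the scene. Friction and masses are not known exactly. Their poses are not given: they have to be found in the camera images.
- box: Fixed wooden stone box on the table, 222 (x) x 290 (y) mm, 50 mm high; origin at the centre of its underside. The cover slides along its y axis between two guide walls 10 mm thick at x = -106 and +106 mm (tops at z = 50 mm). In the middle a well with three pockets, at either y end a flat porch that carries the cover when slid aside.
- well (a point): Middle of the well's floor, 6 mm above the table. Well 184 (x) x 100 (y) mm, 31 mm deep; pockets centred at x = -54, 0, +54 mm, one stone in each, lying along y, up to 3 mm off-centre. They are parted only by low stubs near the stones' ends (4 mm thick, x = -27 and +27 mm, |y| 28 to 50 mm, 14 mm high), so fingers have room on both sides of a stone's middle.
- porch_a (a point): Middle of the porch at the box's +y end, 37 mm above the table, 95 mm long in y. A 10 mm wide steel strip lies across each porch, 64 to 74 mm from the box's middle. One strip is flush; the other stands 5 mm proud and stops the cover after 4 to 12 mm of sliding. Which end it is changes from case to case: push gently, feel, and if it stops go the other way.
- porch_b (a point): Middle of the porch at the box's -y end; otherwise like porch_a.
- cover: Loose plywood cover, 198 (x) x 112 (y) x 8 mm, about 0.25 kg, over the pockets, 2 mm play to each guide wall; slides freely with under 5 N. Origin at the centre of its underside (37 mm above the table), axes as the box. On its middle stands a grip rib, 70 (x) x 16 (y) mm, from 8 to 40 mm above the origin. About 110 mm from the box's middle the pockets are open; past 145 mm it tips off.
- stone: The wanted stone: plain square-edged bar of grey sharpening stone, 20 (x) x 90 (y, its length) x 28 (z) mm, 0.10 to 0.20 kg; origin at its centre. Brittle: over 60 N against the board or cleat chips it. It starts on the floor of one of the three pockets, under the cover.
- round_stone: Another stone, to be left in its pocket: same grey and same size (20 x 90 x 28 mm), but with a rounded top along its length. Origin at its centre.
- short_stone: Another stone, to be left in its pocket: square-edged, same grey, but only 55 mm long (20 x 55 x 28 mm). Origin at its centre.
- ramp: Fixed wooden honing board, sloping 18 degrees, 110 mm wide and 205 mm long along the slope, rising in the direction of its x axis from the low end near the robot to 94 mm height; origin at the centre of its footprint on the table. A cleat 12 mm high (square to the slope) and 16 mm thick runs across the low end over the whole width.
- seat (a point): Point on the honing board's surface where the middle of the cleat's upper face meets it, 36 mm above the table. Its x axis points up the slope along the middle line, y runs along the cleat, z is square to the board, upward. A stone well seated has its centre at about x = 45, y = 0, z = 14 mm in this frame, its length along x.
- core_tall: Bystander: upright concrete drill core, 56 mm diameter, 110 mm high; origin at the centre of its underside.
- glue: Bystander: upright white glue bottle, 54 mm diameter, 150 mm high; origin at the centre of its underside.
- tin: Bystander: open steel tin, 68 mm diameter, 70 mm high; origin at the centre of its underside.
Things that resemble listed ones, but are neither listed nor needed, are in the scene too. Leave any red look-alike of the ramp alone. Of the things shaped like the cover, the plywood one is meant.

How it is judged:
By the outcome, as a careful person would: the job done as asked, in the order asked, and still so for the second after the job is handed in, with the robot touching nothing.
It also fails if it takes over 61 s, if anything falls off the work surface, if the arm or the gripper's body presses on something with over 40 N, if the wrist force passes 120 N, or if a joint passes its speed limit or range.

## Robot

A 6-joint arm with a two-finger parallel gripper is mounted at the origin on the work surface. World frame = base frame: x ahead of the robot, y to its left, z up, the work surface at z = 0. Lengths are in m, angles in rad, forces in N, time in s.
With the tool pointing down it reaches from about 0.35 to 1 m from the base axis. Payload 7.1 kg.
Tool frame: the origin (TCP) lies between the finger pads; the fingertips stand 22 mm ahead of it and the grasp point (between the pads) lies 3 mm ahead of it; z points along the fingers, y is the line along which they close (so a half turn about z gives the same grasp; the last joint's range is limited). The gripper opens to 85 mm and grips with 20 to 120 N. Pads are 22 mm wide; open, the fingers measure 114 mm over their backs; the gripper's body (76 mm by 85 mm) begins 54 mm behind the grasp point. The pads swing forward as they close: fully open they stand 13 mm farther back than shut.
Start: joints at [-1.201, 0.423, 1.63, -0, 1.089, -0.019], TCP at [0.237, -0.578, 0.253] pointing down, gripper open.
Joint ranges: [-3, 3], [-0.9, 2.11], [0.09, 2.58], [-1.31, 4.45], [0.11, 2.69], [-2.54, 2.54]. Speed limits (rad/s): [2.39, 2.39, 3.01, 3.14, 3.14, 3.14].

## Interface

Orientations are given as a rotation vector (axis times angle).
In Python, from rig import manip gives the robot as it stands. The module is installed in compiled form; this text tells all that it offers. Calls block until the motion is done:
- manip.move_to(position, orientation): joint-space move of the TCP to a pose.
- manip.servo_line(position, orientation=None, rate=0.15): straight line of the TCP; orientation=None keeps the orientation; rate is the mean speed in m/s.
- manip.set_joints(angles): joint-space move.
- manip.command_gripper(opening, f_grip=None): finger opening in m; f_grip is the grip in N (None keeps the last); returns when the fingers have stopped.
- manip.hold(seconds).
- manip.solve_ik(position, orientation): joint angles nearest the present ones, or None.
- manip.camera(name): name is "scene" or "top" or "wrist"; returns a dict with "image" (384x512x3 uint8, red, green, blue), "fx", "fy", "cx", "cy" (pixels), "k1" (the pictures are not rectified: a ray, as slopes to the right and down, at radius r is drawn at 1 + k1 r^2 times it, then the intrinsics apply), "cam_to_world" (4x4, takes a point from camera to world coordinates); the wrist camera has in their place "mount" (4x4, takes a point from camera to tool coordinates, whose origin is the TCP and whose axes are the flange's). Camera axes: x right, y down, z forward; pixel columns grow to the right and rows downward; lengths in m; the calibration is good to about 2 mm. A picture is of the moment at which its call begins: read the wrist's pose just before it. There is no depth.
A pose or a line that the arm cannot do raises manip.IKError and nothing moves.
- manip.sign_off(): hands the job in; it is judged then, once.
Readings, each from a call of its own:
- manip.get_time(): time.
- manip.get_joint_positions(): joint angles.
- manip.get_joint_vel(): joint speeds.
- manip.get_tau(): joint torques, N m.
- manip.get_position(): TCP position.
- manip.get_ee_rot(): TCP orientation.
- manip.get_contact_force(): force on the tool from outside, world axes, zero at the start.
- manip.get_torque(): the same for the moment, N m.
- manip.get_width(): finger opening in m.
- manip.get_grip_force(): force on a finger pad.
Only numpy, scipy, OpenCV 4.12 (cv2) and the standard library are available. Lean on these libraries where they do the work, as an engineer would, in place of code of your own. Each camera call takes 0.05 s, during which the arm holds its last target. There are 200 camera calls.

## Working session

There is one attempt and no reset: what is moved stays moved. The work goes in short steps, each a Python script; the robot and the scene stay as the last script left them, time stands still between calls to the robot, and variables do not carry over. Pictures are saved under pics/ and viewed, at most 10 in all, crops included, and the job is handed in when it is done.

```bash
mkdir -p pics; python3 - <<'E'
from rig import manip
import cv2,pickle
d={}
for n in("scene","top"):
    c=manip.camera(n);d[n]=c
    cv2.imwrite(f"pics/{n}0.png",cv2.resize(c["image"][:,:,::-1],None,fx=1.5,fy=1.5,interpolation=cv2.INTER_CUBIC))
    print(n,c["fx"],c["fy"],c["cx"],c["cy"],c["k1"],c["cam_to_world"].round(4).tolist())
pickle.dump(d,open("cams.pkl","wb"))
print(manip.get_ee_rot(),manip.get_time(),manip.get_width(),manip.get_contact_force())
E
```

```text
scene 481.3462470499901 481.3462470499901 258.1143138745623 190.4698172419565 -0.08144436137766678 [[-0.1067, 0.5839, -0.8048, 1.7841], [0.9943, 0.0627, -0.0863, 0.2416], [0.0, -0.8094, -0.5872, 0.9721], [0.0, 0.0, 0.0, 1.0]]
top 372.21508116484245 372.21508116484245 255.74248398616922 192.18298260704577 -0.0011091597239113972 [[-0.0136, -0.9915, 0.1297, 0.4059], [-0.9999, 0.0126, -0.0085, 0.0881], [0.0068, -0.1298, -0.9915, 1.0455], [0.0, 0.0, 0.0, 1.0]]
[-3.08102830e+00 -6.06669299e-01  3.85555821e-04] 0.1 0.0854757176773909 [ 0.06496608 -0.00363679  0.88246235]
```

View pics/top0.png

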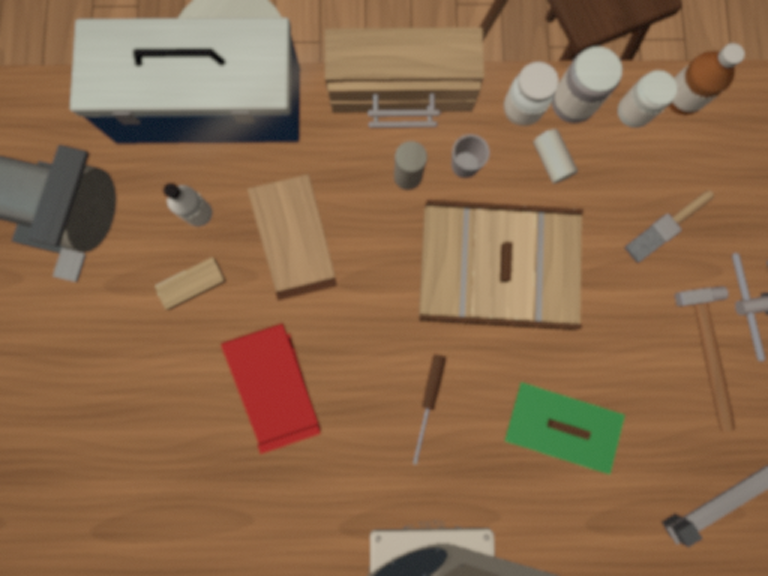

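View pics/scene0.png

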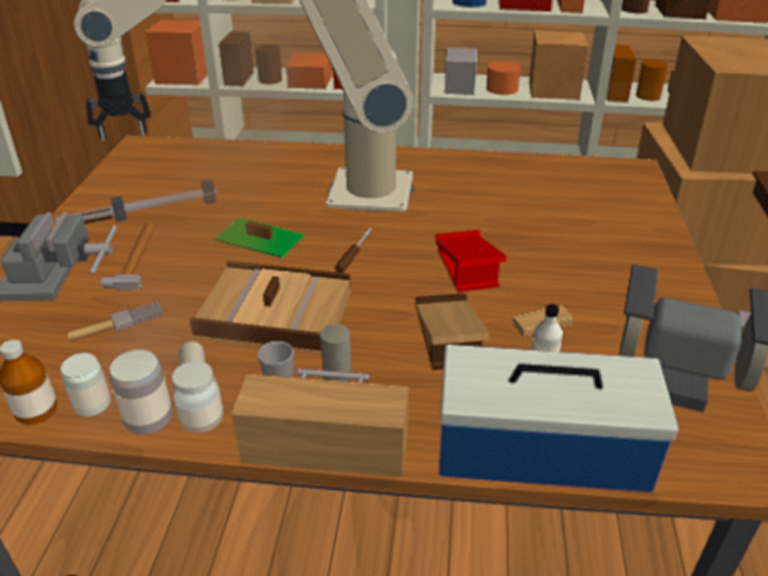

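The top picture shows the box at (420–582, 203–327) with its rib at (506,262). The ramp is at (248–335, 177–298), core at (410,165), tin at (470,155), glue at (188,203). 
Cover candidates are the plywood one on the box (506,262) and the green one (565,428), and the plywood one is meant. Ramp candidates are the wooden board (290,237) and the red one (270,388), and the wooden one is meant. I'll confirm both in one enlarged crop.

```bash
python3 - <<'E'
import pickle,cv2,numpy as np
d=pickle.load(open("cams.pkl","rb"))
t=d["top"]["image"][:,:,::-1];s=d["scene"]["image"][:,:,::-1]
def crop(im,x,y,w,h,f): return cv2.resize(im[y:y+h,x:x+w],(int(w*f),int(h*f)),interpolation=cv2.INTER_CUBIC)
M=np.zeros((600,800,3),np.uint8)
a=crop(t,270,128,128,96,3.5);M[:a.shape[0],:a.shape[1]]=a      # 448x336
b=crop(t,158,110,76,96,3.5);M[:b.shape[0],450:450+b.shape[1]]=b # 266x336
c=crop(s,120,165,125,75,3.4);M[338:338+c.shape[0],:c.shape[1]]=c
e=crop(s,265,185,75,70,3.4);M[338:338+e.shape[0],450:450+e.shape[1]]=e
cv2.imwrite("pics/mos.png",M)
E
```

```text
(no output)
```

View pics/mos.png

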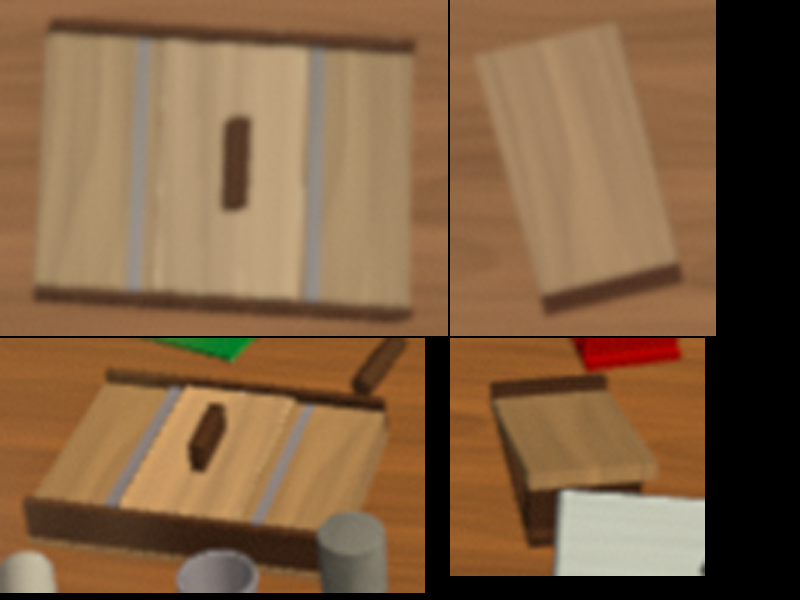

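The plywood cover on the box (rib at crop (236,163)) and the wooden honing board, with its dark cleat at the robot end (crop (547–681, 265–314)), match the descriptions. I'll fit their poses next.

```bash
cat > geo.py <<'E'
import numpy as np,cv2,pickle
from scipy.optimize import least_squares
def proj(c,P,T=None):
    T=c["cam_to_world"] if T is None else T
    W=np.linalg.inv(T);K=np.array([[c["fx"],0,c["cx"]],[0,c["fy"],c["cy"]],[0,0,1]])
    return cv2.projectPoints(np.asarray(P,float).reshape(-1,3),cv2.Rodrigues(W[:3,:3])[0],W[:3,3],K,np.array([c["k1"],0,0,0.]))[0][:,0]
def back(c,px,z,T=None):
    T=c["cam_to_world"] if T is None else T
    K=np.array([[c["fx"],0,c["cx"]],[0,c["fy"],c["cy"]],[0,0,1]])
    u=cv2.undistortPoints(np.array([[px]],float),K,np.array([c["k1"],0,0,0.]))[0,0]
    d=T[:3,:3]@[*u,1];o=T[:3,3];return o+d*(z-o[2])/d[2]
def place(p,L):
    c,s=np.cos(p[2]),np.sin(p[2]);L=np.asarray(L,float)
    return np.c_[p[0]+c*L[:,0]-s*L[:,1],p[1]+s*L[:,0]+c*L[:,1],L[:,2]]
def fit(c,L,px,p0,T=None):
    r=least_squares(lambda p:(proj(c,place(p,L),T)-px).ravel(),p0,loss='soft_l1')
    return r.x,(proj(c,place(r.x,L),T)-px)
E
python3 - <<'E'
from geo import *
d=pickle.load(open("cams.pkl","rb"));c=d["top"]
up=lambda q,x0,y0,f=3.5:(np.array(q,float)+.5)/f-.5+[x0,y0]
# box x -> world +x, y -> world +y (left in image)
px=up([(50,20),(414,41),(411,318),(35,291)],270,128)
p,r=fit(c,[(.111,.145,.05),(.111,-.145,.05),(-.111,-.145,.05),(-.111,.145,.05)],px,[.5,-.05,0])
print("box",p,r.round(1).tolist())
rib=up([(226,117),(250,117),(247,211),(222,209)],270,128)
q,r=fit(c,[(.035,.008,.077),(.035,-.008,.077),(-.035,-.008,.077),(-.035,.008,.077)],rib,[.5,-.05,0]);print("rib",q,r.round(1).tolist())
px=up([(26,55),(164,22),(230,263),(92,300),(97,314),(231,281)],158,110)
L=[(.0975,.055,.094),(.0975,-.055,.094),(-.086,-.055,.047),(-.086,.055,.047),(-.1012,.055,.042),(-.1012,-.055,.042)]
p,r=fit(c,L,px,[.55,.2,.2]);print("ramp",p,r.round(1).tolist())
for n,x,z in(("core",(410,150),.11),("tin",(470,149),.07),("glue",(173,190),.15)):
    print(n,back(c,(np.array(x)+.5)/1.5-.5,z).round(3))
E
```

```text
box [ 0.58075218 -0.1355226  -0.07611792] [[-0.3, -1.4], [0.7, -0.8], [0.2, 0.6], [-0.4, 1.5]]
rib [ 0.57751604 -0.13606881 -0.07682093] [[0.4, 0.1], [-0.5, 0.5], [-0.5, -0.4], [0.6, -0.2]]
ramp [0.6288622  0.24154407 0.23990178] [[-0.6, 0.2], [0.6, -0.4], [-0.2, -0.2], [-0.4, -0.7], [-0.2, 0.9], [1.0, 0.3]]
core [0.772 0.031 0.11 ]
tin [ 0.788 -0.081  0.07 ]
glue [0.692 0.427 0.15 ]
```

```bash
cat > rob.py <<'E'
import numpy as np
from geo import *
from rig import manip as m
from scipy.spatial.transform import Rotation as Ro
BOX=np.array([.5795,-.1358,-.0765])
def rv(a): return Ro.from_matrix(np.array(Ro.from_euler('z',a).as_matrix())@np.diag([1.,-1,-1])).as_rotvec()
def bx(x,y,z): return place(BOX,[(x,y,z)])[0]
def F(): return np.array(m.get_contact_force())
def st(*a): print(*a,"t=%.2f"%m.get_time(),"pos",np.round(m.get_position(),4),"F",F().round(2))
E
python3 - <<'E'
from rob import *
O=rv(BOX[2])
for a in(BOX[2],BOX[2]+np.pi): print(a,m.solve_ik([*bx(0,0,.2)],rv(a)))
m.command_gripper(.036,40)
m.move_to(bx(0,0,.14),O); st("hover")
m.servo_line(bx(0,0,.09),rate=.1); f0=F(); st("down")
z=.09
while z>.075:
    z-=.0025; m.servo_line(bx(0,0,z),rate=.03)
    if abs((F()-f0)[2])>2: break
st("touch %.4f"%z)
if z>.0751: z+=.003; m.servo_line(bx(0,0,z),rate=.05)
f0=F()
# feel toward +y (box)
u=bx(0,1,0)-bx(0,0,0); y=0
while y<.045:
    y+=.003; m.servo_line(bx(0,y,z),rate=.04); g=(F()-f0)@u; print("%.3f %.1f"%(y,g),end="; ")
    if g<-9: break
st("\nend",y,z)
E
```

```text
-0.0765 [-2.50181005e-01  4.44975261e-01  1.73684100e+00 -4.44089210e-16
  9.59776396e-01  1.39711532e+00]
3.0650926535897933 [-2.50181005e-01  4.44975261e-01  1.73684100e+00 -4.44089210e-16
  9.59776396e-01 -1.74447733e+00]
hover t=2.68 pos [ 0.5796 -0.1366  0.1402] F [-0.2  -0.21  0.9 ]
down t=3.33 pos [ 0.5796 -0.1359  0.09  ] F [0.13 0.24 0.36]
touch 0.0750 t=4.83 pos [ 0.5794 -0.1358  0.0748] F [-0.2  -0.34 -0.05]
0.003 0.2; 0.006 0.8; 0.009 0.3; 0.012 0.2; 0.015 -0.0; 0.018 1.2; 0.021 0.5; 0.024 0.7; 0.027 0.7; 0.030 0.1; 0.033 -0.5; 0.036 -0.2; 0.039 0.6; 0.042 1.3; 0.045 -0.2; 
end 0.045000000000000005 0.07499999999999998 t=8.58 pos [ 0.5829 -0.0907  0.075 ] F [-0.55 -0.48 -0.37]
```

```bash
python3 - <<'E'
from rob import *
c=m.camera("top")
im=c["image"][:,:,::-1][120:235,240:400]
cv2.imwrite("pics/t1.png",cv2.resize(im,None,fx=4,fy=4,interpolation=cv2.INTER_CUBIC))
E
```

```text
(no output)
```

View pics/t1.png

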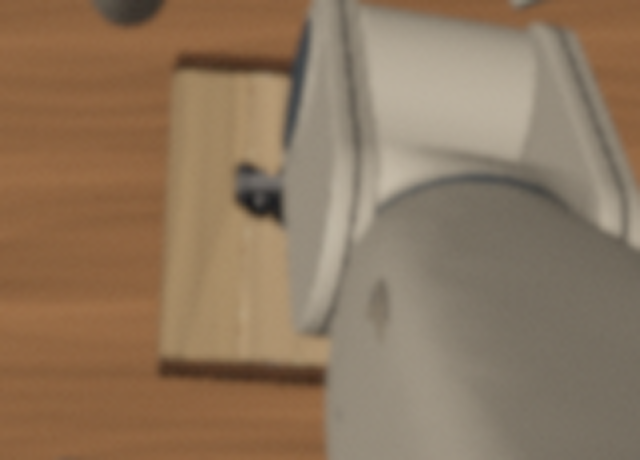

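The cover's edge (crop x≈245) now lies left of the former left strip (x≈280), so it moves freely toward +y. I'll push on to about 114 mm.

```bash
python3 - <<'E'
from rob import *
z=.075;u=bx(0,1,0)-bx(0,0,0);f0=F()
for y in np.linspace(.045,.124,9)[1:]:
    m.servo_line(bx(0,y,z),rate=.05); g=(F()-f0)@u
    if g<-9: print("stop",y,g);break
st("end",y)
m.servo_line(bx(0,y-.006,z),rate=.05)
m.servo_line(bx(0,y-.006,.16),rate=.15)
m.command_gripper(.06)
m.move_to(bx(0,-.02,.30),rv(BOX[2]-np.pi/2)); print(m.get_joint_positions())
p=np.array(m.get_position());r=m.get_ee_rot();c=m.camera("wrist")
T=np.eye(4);T[:3,:3]=Ro.from_rotvec(r).as_matrix();T[:3,3]=p;c["T"]=T@c["mount"]
pickle.dump(c,open("w1.pkl","wb"));print(c["mount"].round(3).tolist(),c["fx"])
cv2.imwrite("pics/w1.png",cv2.resize(c["image"][:,:,::-1],None,fx=1.5,fy=1.5,interpolation=cv2.INTER_CUBIC));st()
E
```

```text
end 0.124 t=11.43 pos [ 0.589  -0.0117  0.075 ] F [ 0.28 -0.87 -0.67]Traceback (most recent call last):
  File "<stdin>", line 10, in <module>
rig.IKError: the arm cannot take that pose within its joint ranges
```

```bash
cat >> rob.py <<'E'
def wrist(name):
    T=np.eye(4);T[:3,3]=m.get_position();T[:3,:3]=Ro.from_rotvec(m.get_ee_rot()).as_matrix();c=m.camera("wrist")
    c["T"]=T@c["mount"];pickle.dump(c,open(name+".pkl","wb"))
    cv2.imwrite("pics/%s.png"%name,cv2.resize(c["image"][:,:,::-1],None,fx=1.5,fy=1.5,interpolation=cv2.INTER_CUBIC));return c
E
python3 - <<'E'
from rob import *
m.move_to(bx(0,-.02,.30),rv(BOX[2]+np.pi/2)); print(m.get_joint_positions())
c=wrist("w1");print(c["mount"].round(3).tolist(),c["fx"],c["cx"],c["cy"]);st()
print(((proj(c,[bx(x,y,z) for x,y,z in((.111,.145,.05),(.111,-.145,.05),(-.111,-.145,.05),(-.111,.145,.05),(0,0,.006),(0,.114,.077))],c["T"])+.5)*1.5).round(0).tolist())
E
```

```text
[-2.82803915e-01  3.35360694e-01  1.64811096e+00  6.37585606e-05
  1.15869779e+00 -2.05773958e-01]
[[0.0, -0.962, -0.274, 0.071], [1.0, 0.0, -0.0, 0.001], [0.0, -0.274, 0.962, -0.121], [0.0, 0.0, 0.0, 1.0]] 302.28737689180775 255.00343161084712 185.38674474235668
t=14.41 pos [ 0.5778 -0.1554  0.2996] F [-0.61 -0.32 -0.24]
[[536.0, 13.0], [506.0, 375.0], [260.0, 375.0], [229.0, 13.0], [383.0, 208.0], [383.0, 54.0]]
```

View pics/w1.png

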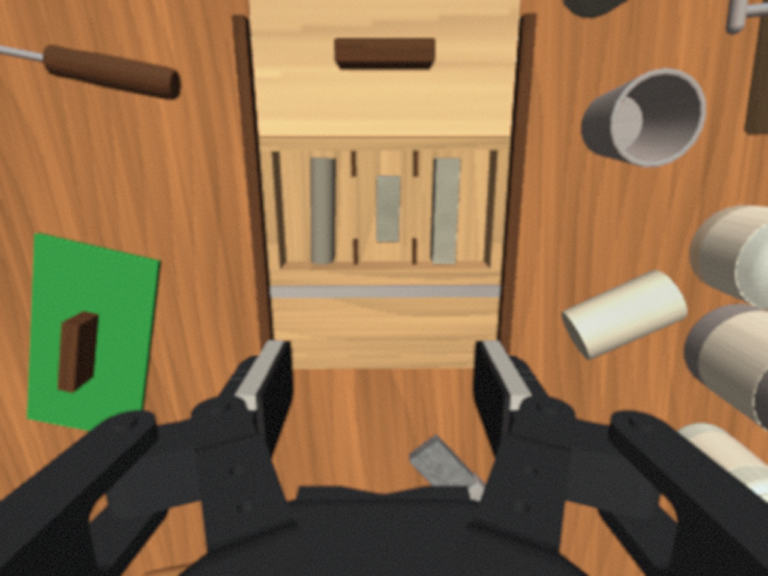

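Candidates in the wrist view: left stone (322,210) is full length but shaded like a rounded top. The middle one (388,208) is short. The right one (446,210) is full length with an even, flat top, so it is the wanted one. I'll confirm it in an enlarged crop.

```bash
python3 - <<'E'
from geo import *
c=pickle.load(open("w1.pkl","rb"))
im=c["image"][82:200,165:350,::-1]
cv2.imwrite("pics/w1c.png",cv2.resize(im,None,fx=4.3,fy=4.3,interpolation=cv2.INTER_CUBIC))
E
```

```text
(no output)
```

View pics/w1c.png

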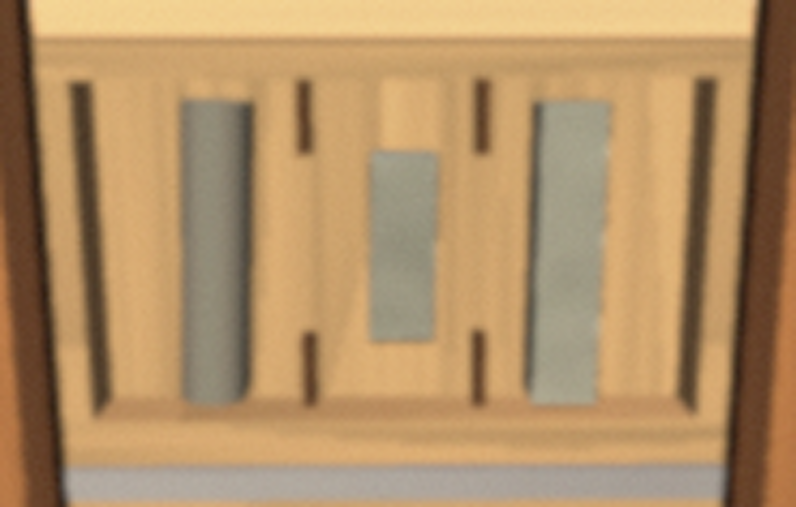

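The crop shows the left stone with a rounded (shaded) edge, the middle one short, and the right one (crop 531–611 × 102–404) plain, flat and full length. All pockets are open, with porch visible between the cover and the well. Grasping the right stone.

```bash
cat >> rob.py <<'E'
RAMP=np.array([.6289,.2415,.2399])
def seat(x,y,z,ramp=None):
    ramp=RAMP if ramp is None else ramp
    s,c=np.sin(np.radians(18)),np.cos(np.radians(18))
    return place(ramp,[(-.0823+c*x-s*z,y,.0356+s*x+c*z)])[0]
def rrot(ramp=None):
    ramp=RAMP if ramp is None else ramp
    return (Ro.from_euler('z',ramp[2])*Ro.from_euler('y',-np.radians(18))*Ro.from_matrix(np.diag([1.,-1,-1]))).as_rotvec()
E
python3 - <<'E'
from rob import *
c=pickle.load(open("w1.pkl","rb"))
px=(np.array([(538,102),(611,102),(597,404),(531,404)])+.5)/4.3-.5+[165,82]
L=[(-.01,.045,.034),(.01,.045,.034),(.01,-.045,.034),(-.01,-.045,.034)]
p,r=fit(c,L,px,[*bx(.054,0,0)[:2],BOX[2]],c["T"])
R=Ro.from_euler('z',-BOX[2]).as_matrix()[:2,:2]
print("stone",p,"in box",R@(p[:2]-BOX[:2]),r.round(1).tolist())
px=(np.array([(0,40),(30,40),(757,40)])+.5)/4.3-.5+[165,82]
q=back(c,px[1],.045,c["T"]);print("cover edge in box",R@(q[:2]-BOX[:2]))
for x in(.11,.05): print(m.solve_ik(seat(x,0,.1),rrot()))
print(seat(.05,0,.1), p)
np.save("stone.npy",p)
E
```

```text
stone [ 0.63299953 -0.14100502 -0.07293618] in box [ 0.05374086 -0.00110107] [[0.4, -0.2], [-0.4, -0.3], [-0.1, 0.3], [0.1, 0.3]]
cover edge in box [-0.09830625  0.06019729]
[ 0.36678426  0.49321173  1.79868622 -0.07623619  0.53918057  1.75698606]
[ 0.38058735  0.45569771  1.93193974 -0.10090261  0.44467943  1.79582885]
[0.5651312  0.22590147 0.1461565 ] [ 0.63299953 -0.14100502 -0.07293618]
```

```bash
python3 - <<'E'
from rob import *
p=np.load("stone.npy");O=rv(p[2]+np.pi/2)
m.command_gripper(.038,50)
m.move_to([p[0],p[1],.12],O)
m.servo_line([p[0],p[1],.045],rate=.1);f0=F()
z=.045
while z>.0315:
    z-=.0025; m.servo_line([p[0],p[1],z],rate=.03)
    if (F()-f0)[2]>2.5: z+=.003; m.servo_line([p[0],p[1],z],rate=.05); print("touch");break
st("at",z)
m.command_gripper(.01,50); m.hold(.2); print("w",m.get_width(),m.get_grip_force()); st()
zg=m.get_position()[2]; np.save("zg.npy",zg)
m.servo_line([p[0],p[1],.07],rate=.06);m.servo_line([p[0],p[1],.2],rate=.15);print("w",m.get_width(),m.get_grip_force());st("lifted")
off=zg-.02
m.move_to(seat(.055,0,.014+off+.07),rrot());st("hover")
c=wrist("w2")
P=[seat(x,y,z) for x,y,z in((0,-.055,.012),(0,.055,.012),(.189,.055,0),(.189,-.055,0))]
print(((proj(c,P,c["T"])+.5)*1.5).round(0).tolist())
E
```

```text
at 0.02999999999999999 t=17.93 pos [ 0.6328 -0.141   0.0298] F [-0.    0.06  0.03]
w 0.01887820389973266 49.74701464176178
t=18.43 pos [ 0.6332 -0.1411  0.0302] F [1.22 0.93 1.75]
w 0.018911106186674295 49.51529681682587
lifted t=20.27 pos [ 0.6323 -0.1408  0.199 ] F [ 0.27  0.8  -0.86]
hover t=21.98 pos [0.5718 0.2271 0.142 ] F [ 0.58 -1.17 -1.41]
[[494.0, 409.0], [275.0, 409.0], [251.0, -12.0], [518.0, -11.0]]
```

View pics/w2.png

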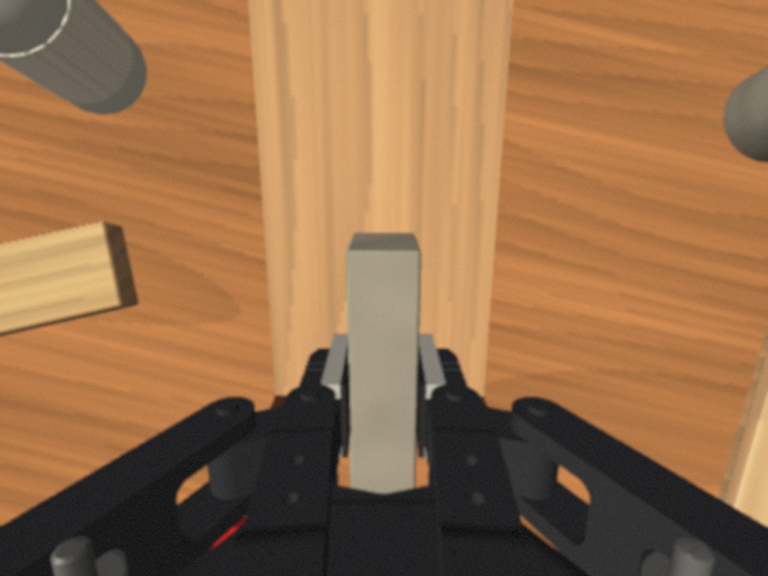

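The stone is held straight at (383,365). The board's middle line is at column ≈380, about 2 mm to the +y side of my estimate, and the cleat is at row ≈400. I'll correct by 2 mm and lower by feel.

```bash
python3 - <<'E'
from rob import *
off=float(np.load("zg.npy"))-.02; y=.002
B=Ro.from_rotvec(rrot()).as_matrix(); X=B[:,0]; N=-B[:,2]
go=lambda x,h,r:m.servo_line(seat(x,y,.014+off+h),rate=r)
go(.055,.012,.1); m.hold(.2); f0=np.mean([F() for _ in range(5)],0); h=.012
while h>-.010:
    h-=.0015; go(.055,h,.02); g=(F()-f0)@N
    if g>3: m.hold(.1); g=(F()-f0)@N; 
    if g>3: break
st("board contact h=%.4f g=%.1f"%(h,g))
if g<=3: raise SystemExit
x=.055
while x>.033:
    x-=.0015; go(x,h,.03); d=F()-f0
    print("%.4f X%.1f N%.1f"%(x,d@X,d@N),end="; ")
    if d@N>10: h+=.0007
    if d@X>8: break
st("\nslide end x=%.4f h=%.4f"%(x,h))
wrist("w3")
E
```

```text
board contact h=0.0000 g=8.9 t=25.06 pos [0.592  0.2346 0.0762] F [-3.84 -1.19  6.34]
0.0535 X-0.2 N7.5; 0.0520 X1.4 N7.0; 0.0505 X1.2 N7.4; 0.0490 X1.9 N8.1; 0.0475 X0.9 N7.4; 0.0460 X1.1 N7.5; 0.0445 X1.3 N7.4; 0.0430 X4.0 N5.8; 0.0415 X5.9 N4.8; 0.0400 X9.1 N2.9; 
slide end x=0.0400 h=0.0000 t=27.56 pos [0.5826 0.2326 0.0735] F [ 9.4  -0.51  4.31]
```

View pics/w3.png

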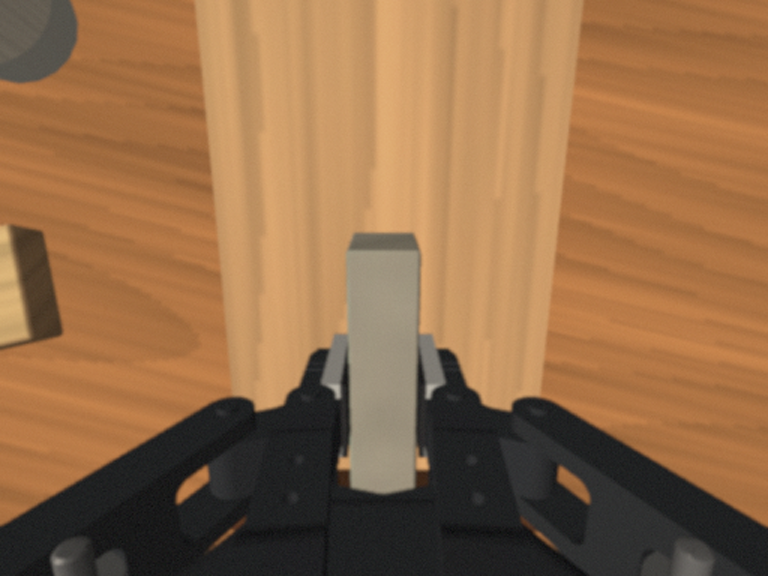

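The stone bears on the board and cleat (contact began at x≈44 mm) and lies within about 2 mm of the middle line. I'll ease the push, release and retreat.

```bash
python3 - <<'E'
from rob import *
off=float(np.load("zg.npy"))-.02; y=.002
go=lambda x,h,r:m.servo_line(seat(x,y,.014+off+h),rate=r)
go(.042,0,.02); st("eased")
m.command_gripper(.034,20); m.hold(.3); st("open %.3f"%m.get_width())
go(.042,.06,.05); go(.065,.13,.15)
m.hold(.3); wrist("w4"); st()
c=m.camera("scene");t=m.camera("top")
M=np.vstack([cv2.resize(c["image"][120:270,100:400,::-1],(600,300),interpolation=cv2.INTER_CUBIC),cv2.resize(t["image"][80:230,100:400,::-1],(600,300),interpolation=cv2.INTER_CUBIC)])
cv2.imwrite("pics/m4.png",M)
E
```

```text
eased t=27.86 pos [0.5828 0.2326 0.0733] F [5.99 0.27 5.59]
open 0.034 t=28.45 pos [0.5798 0.2315 0.0714] F [ 0.07 -0.11 -0.43]
t=30.79 pos [0.562  0.2271 0.2015] F [ 0.13  0.49 -0.51]
```

View pics/w4.png

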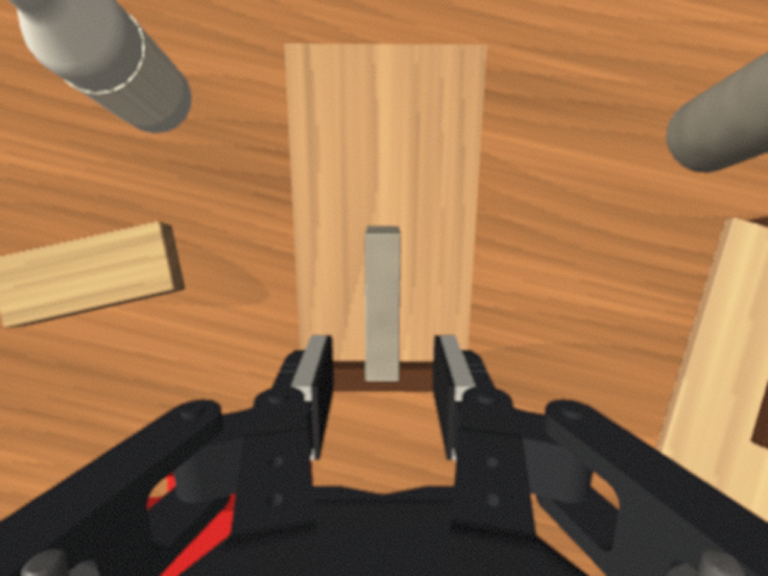

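View pics/m4.png

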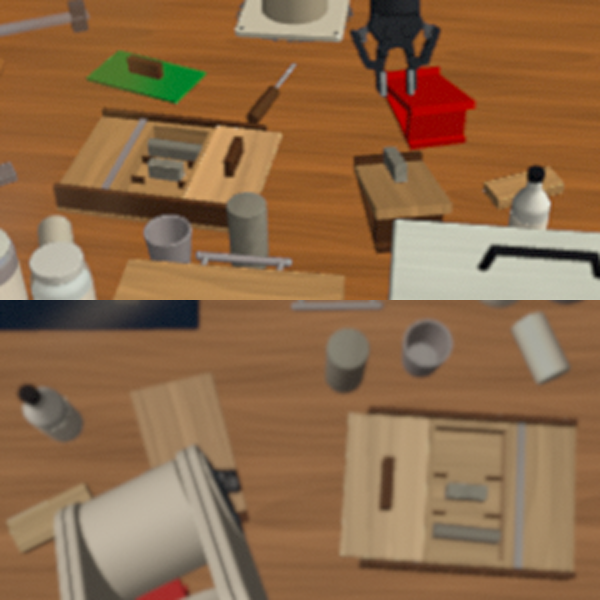

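The stone lies on the board at (382,228–380) with its lower end at the cleat, the other two stones are in their pockets, and the cover rests on the porch. The bystanders are unmoved. I'll check the seated stone's projection numerically before handing in.

```bash
python3 - <<'E'
from rob import *
c=pickle.load(open("w4.pkl","rb"))
f=lambda L:((proj(c,[seat(*l) for l in L],c["T"])+.5)*1.5-.5).round(0).tolist()
print("stone low top",f([(0,.012,.028),(0,-.008,.028)]),"high top",f([(.09,.012,.028),(.09,-.008,.028)]),"high bottom",f([(.09,.002,0)]))
print("cleat upper edge",f([(0,0,.012),(-.016,0,.012)]),"board top",f([(.189,.055,0),(.189,-.055,0)]))
print("on cleat: low top",f([(-.005,0,.040)]))
E
```

```text
stone low top [[368.0, 381.0], [401.0, 381.0]] high top [[366.0, 234.0], [403.0, 234.0]] high bottom [[384.0, 225.0]]
cleat upper edge [[387.0, 369.0], [387.0, 391.0]] board top [[287.0, 44.0], [489.0, 44.0]]
on cleat: low top [[388.0, 399.0]]
```

```bash
python3 -c "
from rig import manip as m
print(m.sign_off())"
```

```text
the job is handed in; nothing more can be done
None
```

The job is handed in: the cover is slid about 116 mm toward the +y end and rests on its porch with all three pockets open, and the plain stone lies seated on the honing board against the cleat, within about 2 mm of the middle line.

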